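# Lock the lantern's battery cap

### The job

One of the two green solar lanterns has its round grey battery cap standing up unlocked, with the cap's grip bar across the line of the lantern's two carrying-handle ears. Push that cap down and give it a quarter turn clockwise (seen from above) until it is locked and its bar lines up with the ears, then let go. Leave the cap of the other lantern, which is already locked, as it is.

Things in the scene. Friction and masses are not known exactly. Their poses are not given: they have to be found in the camera images.
- cap_grip (a point): Grip point in the unlocked cap's upright bar (56 long, 16 thick, 40 high, mm), on the turning axis, 15 mm below the bar's top, 25 mm above the cap's 56 mm disc. x runs along the bar, z up; moves with the cap. Cap sits in a 68 mm collar (top 165 mm above the ledge) on a fixed green lantern with two ears, 138 mm over the ears. Its disc stands 12 mm above the collar; a locked one 2 mm.
- cap_push (a joint): How far that cap is pressed down, m: 0 standing up, 0.014 hard down. A spring lifts it (5 N at 0, 11 N at 0.014). Lugs stop it turning beyond about 0.25 rad unless pressed beyond 0.010: press about 0.012 to turn it. Turned and let go, the lugs hold it at about 0.010.
- cap_turn (a joint): How far that cap is turned clockwise seen from above, rad: starts near 0 (bar across the line of the ears), stops at 1.5 (bar in line with the ears). Turns with light friction, about 0.1 to 0.2 N m.
- other_cap_end (a point): A point on top of one end of the grip bar of the other lantern's cap, 26 mm from that cap's turning axis. Same lantern and cap, but already locked (pressed 10 mm, bar in line with its ears); to be left alone.
There are look-alikes about, which are no part of the job. What is shaped like the part that bears cap_grip but red or yellow is not meant.

How it is judged:
At the end, for the whole second after the job is handed in: The unlocked cap is turned clockwise to within about 14 degrees of its stop (joint above 1.25 rad), stays down by itself (pressed more than 8 mm) and is at rest (value of joint cap_turn above 1.25 rad and value of joint cap_push above 0.008 m and velocity of joint cap_turn between -0.05 and 0.05 rad/s); the robot touches nothing.
It fails at once if the other lantern's cap is shifted, pressed or turned by more than 8 mm at the end of its bar (distance of other_cap_end from where it was at the start of the episode above 0.008 m).
It also fails if it takes over 32 s, if anything falls off the work surface, if the arm or the gripper's body presses on something with over 40 N, if the wrist force passes 120 N, or if a joint passes its speed limit or range.

### The arm

A 7-joint arm with a two-finger parallel gripper is mounted at the origin on the work surface. World frame = base frame: x ahead of the robot, y to its left, z up, the work surface at z = 0. Lengths are in m, angles in rad, forces in N, time in s.
With the tool pointing down it reaches from about 0.375 to 0.925 m from the base axis. Payload 3.1 kg.
Tool frame: the origin (TCP) lies at the very end of the fingers, on their centre line; the grasp point (between the pads) lies 19 mm behind it; z points along the fingers, y is the direction in which the jaws open and shut (so a half turn about z gives the same grasp; the last joint's range is limited). The gripper opens to 85 mm and grips with 20 to 120 N. Pads are 22 mm wide; open, the fingers measure 114 mm over their backs; the gripper's body (76 mm by 85 mm) begins 54 mm behind the grasp point. The pads swing forward as they close: fully open they stand 13 mm farther back than shut.
Start: joints at [1.188, 0.383, 0.044, 1.598, -0.018, 1.161, -0.05], TCP at [0.183, -0.624, 0.231] pointing down, gripper open.
Joint ranges: [-2.61, 2.61], [-0.41, 2.15], [-1.48, 1.57], [0, 2.5], [-1.57, 4.71], [0.05, 1.97], [-2.85, 2.85]. Speed limits (rad/s): [2.79, 2.79, 3.14, 3.14, 3.14, 3.14, 3.14].

### API

Orientations are given as [roll, pitch, yaw] about the fixed x, y, z axes, in that order (R = Rz(yaw) Ry(pitch) Rx(roll)).
In Python, from bench import observe, grab_frame, job_done gives the robot as it stands.
- The arm moves only by the tool apply_moves, never from a script. Its argument "deltas" is a list of rows, each an object of numbers: "x", "y", "z": the shift along the tool's x, y, z in mm; "wx", "wy", "wz": the turn, a rotation vector about the tool's x, y, z in rad; "fingers": the opening, from 0 (shut) to 1 (fully open). A call has 1 to 12 rows; each row is the pose to reach, as a shift and turn from the pose commanded when the call began, along the tool's axes at that moment; what a row does not reach only later rows make up. A row lasts 1/10 s, in which the tool goes at most 50 mm and 8.59 degrees, less where a joint would pass 70% of its speed; a pose out of reach is approached as far as the arm can. A call with a gripper value outside its range is refused whole. The fingers move at their own pace and stop on an object; the grip force is fixed at half the most. Time passes only in rows, so rows that repeat a pose let the fingers close. It gives the time, the measured TCP pose, the force and the opening at its end, in the units of the state.
- observe(): the state, without advancing time (a new reading comes with each control period).
- grab_frame(name): name is "scene" or "top" or "wrist"; returns a dict with "color" (420x560x3 uint8, red, green, blue), "range_z" (420x560 float32, m along the optical axis (not along the pixel's ray), 0 where there is no reading), "camera_matrix" (3x3 intrinsics, pixels), "k1" (the pictures are not rectified: a ray, as slopes to the right and down, at radius r is drawn at 1 + k1 r^2 times it, then the intrinsics apply), "rvec" (rotation vector, rad) and "tvec" (3), from world to camera coordinates, as OpenCV has them. Camera axes: x right, y down, z forward; pixel columns grow to the right and rows downward; lengths in m; the calibration is good to about 2 mm. A picture is of the moment at which its call begins.
- job_done(): hands the job in, once; it reports no verdict.
The state is a dict: "time_s": time; "q": joint angles; "joint_velocities": joint speeds; "joint_efforts": joint torques, N m; "tcp_pos": TCP position; "orientation": TCP orientation; "ft_force": force on the tool from outside, world axes, zero at the start; "torque": the same for the moment, N m; "grip_width": finger opening in m.
Only numpy, scipy, OpenCV 4.12 (cv2) and the standard library are available. Lean on these libraries where they do the work, as an engineer would, in place of code of your own. Each camera call takes 0.05 s, during which the arm holds its last target. There are 200 camera calls.

## Working session

There is one attempt and no reset: what is moved stays moved. The work goes in short steps, Python scripts to look and compute and a tool call to move; the robot and the scene stay as the last step left them, time stands still between calls to the robot, and variables do not carry over. Pictures are saved under pics/ and viewed, about 8 in all and at most 12, crops included, and the job is handed in when it is done.

Besides the shell and the picture viewer there is one more tool, called after "Request:" as name(argument=value, ...), one argument or row to a line, values as JSON. apply_moves: Moves the arm, as the interface text tells. Its arguments: {"type":"object","properties":{"deltas":{"type":"array","items":{"type":"object","properties":{"x":{"type":"number"},"y":{"type":"number"},"z":{"type":"number"},"wx":{"type":"number"},"wy":{"type":"number"},"wz":{"type":"number"},"fingers":{"type":"number"}}}}},"required":["deltas"]}

```bash
mkdir -p pics; cat > h.py <<'E'
import numpy as np, cv2
from bench import observe, grab_frame, job_done
def world(f,us,vs):
    K=f["camera_matrix"];R=cv2.Rodrigues(np.array(f["rvec"],float))[0];t=np.array(f["tvec"],float).ravel()
    us=np.atleast_1d(us);vs=np.atleast_1d(vs);z=f["range_z"][vs,us]
    p=np.stack([us,vs],1).astype(float).reshape(-1,1,2)
    s=cv2.undistortPoints(p,np.array(K,float),np.array([f["k1"],0,0,0.])).reshape(-1,2)
    c=np.c_[s*z[:,None],z]
    w=(c-t)@R
    w[z==0]=np.nan
    return w
def save(f,n): cv2.imwrite("pics/"+n,f["color"][:,:,::-1])
E
python3 - <<'E'
from h import *
s=observe();print(s)
for n in("scene","top"):
    f=grab_frame(n);save(f,n+"0.png");np.savez(n+"0.npz",**f)
E
```

```text
{'time_s': 0.0, 'q': array([ 1.18821942,  0.38386327,  0.04385897,  1.59960275, -0.01790654,
        1.16123   , -0.04991892]), 'joint_velocities': array([-0.00017922,  0.0017019 , -0.00042918, -0.00080607, -0.00073302,
       -0.00100267, -0.00110025]), 'joint_efforts': array([ 2.51883366e-04, -4.33456063e+01,  1.02490190e+00, -2.49513960e+01,
        1.05961645e-02,  1.14192901e-02,  8.60570196e-06]), 'tcp_pos': array([ 0.1823207 , -0.62289752,  0.229856  ]), 'orientation': array([-3.13888636e+00,  1.50095079e-04,  2.84811664e-01]), 'ft_force': array([-0.43826959,  0.19675071, -0.03776857]), 'torque': array([-0.02979829,  0.04097042, -0.04873915]), 'grip_width': 0.08497347974757229}
```

View pics/scene0.png

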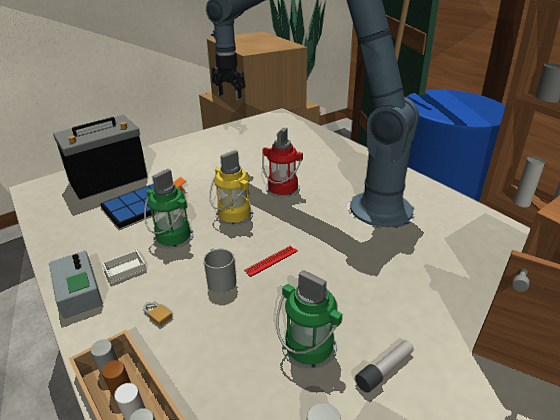

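View pics/top0.png

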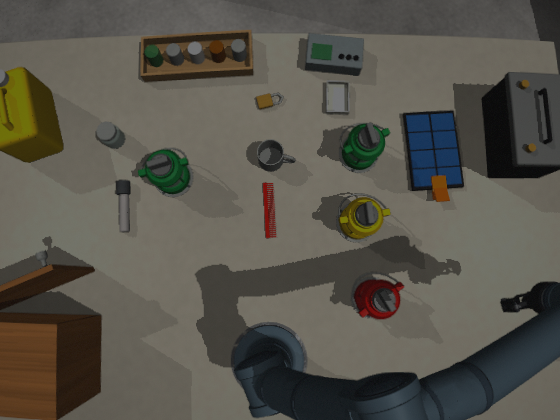

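The scene view shows green lanterns at (170,205) and (310,315), yellow at (232,190) and red at (282,165). In the top view they are green A (163,168), green B (367,143), yellow (363,215) and red (378,298). The two greens are the only candidates, so I'll compare their cap heights and bar-versus-ear directions in one close crop.

```bash
python3 - <<'E'
from h import *
f=dict(np.load("top0.npz"))
c=f["color"][:,:,::-1]
a=cv2.resize(c[130:215,115:215],None,fx=4,fy=4,interpolation=cv2.INTER_CUBIC);b=cv2.resize(c[105:190,315:415],None,fx=4,fy=4,interpolation=cv2.INTER_CUBIC)
cv2.imwrite("pics/crop.png",np.hstack([a,b]))
for nm,(u0,u1,v0,v1) in dict(A=(115,215,130,215),B=(315,415,105,190)).items():
    vv,uu=np.mgrid[v0:v1,u0:u1];w=world(f,uu.ravel(),vv.ravel())
    print(nm,"maxz",np.nanpercentile(w[:,2],[99,99.9,100]), np.histogram(w[:,2],bins=np.arange(0.1,0.26,.005)))
    z=np.nanmax(w[:,2]); m=w[:,2]>z-.012;p=w[m];cc=p.mean(0);e=np.linalg.eigh(np.cov(p[:,:2].T));print(cc,m.sum(),np.sqrt(e[0]*12),np.degrees(np.arctan2(*e[1][::-1,1])))
    col=c[vv.ravel(),uu.ravel()].astype(int);g=(col[:,1]>col[:,2]+30)&(col[:,1]>col[:,0]+20)
    for lo in(.10,.12,.14,.15):
        q=w[g&(w[:,2]>lo)]
        r=cv2.minAreaRect(q[:,:2].astype(np.float32));d=np.linalg.norm(q[:,:2]-cc[:2],axis=1);far=q[d>.05]
        e=np.linalg.eigh(np.cov(q[:,:2].T));print(lo,len(q),r,np.degrees(np.arctan2(*e[1][::-1,1])),e[0]); 
E
```

```text
A maxz [0.20552474 0.21027687 0.21290966] (array([  1,   8,   7,   7,   6,  26,  78,  95, 184, 251,  77,  17,  92,
       169,  39,  11,  18,  15,  15,  13,  35,  81,  13,   0,   0,   0,
         0,   0,   0,   0,   0]), array([0.1  , 0.105, 0.11 , 0.115, 0.12 , 0.125, 0.13 , 0.135, 0.14 ,
       0.145, 0.15 , 0.155, 0.16 , 0.165, 0.17 , 0.175, 0.18 , 0.185,
       0.19 , 0.195, 0.2  , 0.205, 0.21 , 0.215, 0.22 , 0.225, 0.23 ,
       0.235, 0.24 , 0.245, 0.25 , 0.255]))
[0.53357662 0.28076624 0.20697785] 126 [0.01626055 0.0536066 ] 108.02217330711025
0.1 691 ((0.5331244468688965, 0.2815418243408203), (0.10546912252902985, 0.10266104340553284), 60.88507080078125) 115.75786233323183 [0.00065528 0.0011483 ]
0.12 691 ((0.5331244468688965, 0.2815418243408203), (0.10546912252902985, 0.10266104340553284), 60.88507080078125) 115.75786233323183 [0.00065528 0.0011483 ]
0.14 565 ((0.5329748392105103, 0.2817152142524719), (0.09589998424053192, 0.11138712614774704), 54.72024917602539) 114.70433005675355 [0.00058506 0.00119755]
0.15 157 ((0.530987560749054, 0.2802920937538147), (0.0983257368206977
[... 576 characters left out ...]
.26993908  0.21710985] 137 [0.01686495 0.05736513] -164.93459107703566
0.1 614 ((0.6054065823554993, -0.2706463038921356), (0.10385642945766449, 0.10440779477357864), 70.7635498046875) 104.9884091149453 [0.00061655 0.00115417]
0.12 614 ((0.6054065823554993, -0.2706463038921356), (0.10385642945766449, 0.10440779477357864), 70.7635498046875) 104.9884091149453 [0.00061655 0.00115417]
0.14 508 ((0.605894148349762, -0.2707976698875427), (0.10018517076969147, 0.10710752755403519), 68.26802062988281) 106.65506187706507 [0.00057199 0.00118684]
0.15 139 ((0.6032508611679077, -0.26804572343826294), (0.09486420452594757, 0.07994497567415237), 77.02281188964844) 83.44918353428668 [0.00040196 0.00069033]
```

View pics/crop.png

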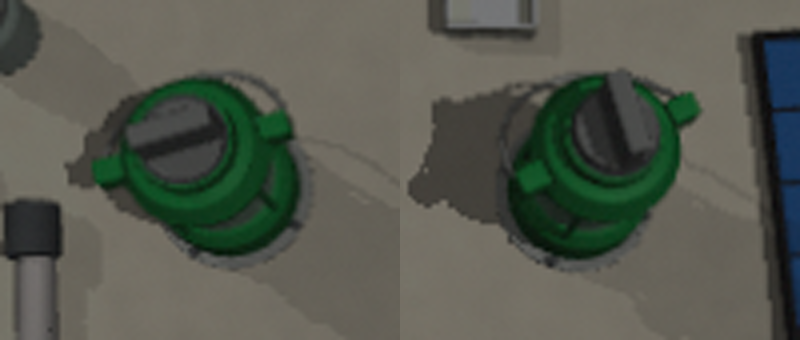

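The crop shows lantern B (right in the crop, bar top about (367,143) in the top view) with its bar across the ear line and standing about 10 mm higher, at z 0.217. That matches the unlocked cap. A's bar lines up with its ears, so it is the locked one. B's centre is about (0.603, -0.270) and its bar is at a yaw of about 15°. I'll go above it.

Request:
apply_moves(
  deltas=[
    {"z": -50},
    {"x": 40, "y": -18, "z": -75},
    {"x": 85, "y": -37, "z": -75},
    {"x": 130, "y": -57, "z": -75},
    {"x": 175, "y": -77, "z": -75},
    {"x": 220, "y": -96, "z": -75},
    {"x": 265, "y": -116, "z": -75},
    {"x": 310, "y": -136, "z": -75},
    {"x": 355, "y": -156, "z": -75},
    {"x": 400, "y": -175, "z": -75},
    {"x": 450, "y": -197, "z": -75},
    {"x": 490, "y": -215, "z": -75, "wz": 0.02},
  ],
)

```text
invalid input at $.deltas[0]: expected keys x, y, z, wx, wy, wz, fingers
```

Request:
apply_moves(
  deltas=[
    {"x": 5, "y": 0},
    {"x": 5, "y": 0},
    {"x": 5, "y": 0},
  ],
)

```text
invalid input at $.deltas[0]: expected keys x, y, z, wx, wy, wz, fingers
```

```bash
python3 - <<'E'
from h import *
s=observe();print(s["time_s"],s["tcp_pos"],s["orientation"],s["q"])
for n in("wrist","top"):
    f=grab_frame(n);save(f,n+"1.png");np.savez(n+"1.npz",**f)
    vv,uu=np.mgrid[0:420,0:560];w=world(f,uu.ravel(),vv.ravel())
    near=np.hypot(w[:,0]-.603,w[:,1]+.27)<.05
    p=w[near&(w[:,2]>.205)&(w[:,2]<.225)]
    if len(p)>10:
        e=np.linalg.eigh(np.cov(p[:,:2].T));print(n,len(p),p.mean(0),cv2.minAreaRect(p[:,:2].astype(np.float32)),np.degrees(np.arctan2(*e[1][::-1,1])))
E
```

```text
0.1 [ 0.18237704 -0.62298819  0.22999888] [-3.13916554e+00  1.02045383e-04  2.84841261e-01] [ 1.18821203  0.38377006  0.04384486  1.59942378 -0.01793164  1.16122057
 -0.04990264]
top 155 [ 0.60264091 -0.26961233  0.21570161] ((0.6032158732414246, -0.2701934576034546), (0.05633075162768364, 0.018641112372279167), 10.78266716003418) -165.0296108923118
```

View pics/wrist1.png

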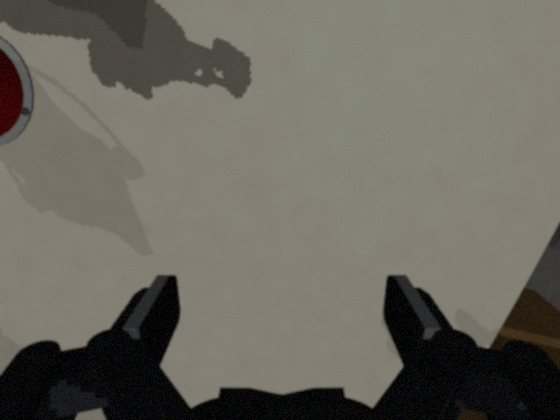

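The moves were refused because every row needs all seven keys, so the arm hasn't moved. The wrist picture only shows empty surface and the red lantern's edge at (10,95). I'll resend with all the keys.

Request:
apply_moves(
  deltas=[
    {"x": 0, "y": 0, "z": -50, "wx": 0, "wy": 0, "wz": 0, "fingers": 1},
    {"x": 40, "y": -18, "z": -75, "wx": 0, "wy": 0, "wz": 0, "fingers": 1},
    {"x": 85, "y": -37, "z": -75, "wx": 0, "wy": 0, "wz": 0, "fingers": 1},
    {"x": 130, "y": -57, "z": -75, "wx": 0, "wy": 0, "wz": 0, "fingers": 1},
    {"x": 175, "y": -77, "z": -75, "wx": 0, "wy": 0, "wz": 0, "fingers": 1},
    {"x": 220, "y": -96, "z": -75, "wx": 0, "wy": 0, "wz": 0, "fingers": 1},
    {"x": 265, "y": -116, "z": -75, "wx": 0, "wy": 0, "wz": 0, "fingers": 1},
    {"x": 310, "y": -136, "z": -75, "wx": 0, "wy": 0, "wz": 0, "fingers": 1},
    {"x": 355, "y": -156, "z": -75, "wx": 0, "wy": 0, "wz": 0, "fingers": 1},
    {"x": 400, "y": -175, "z": -75, "wx": 0, "wy": 0, "wz": 0, "fingers": 1},
    {"x": 450, "y": -197, "z": -75, "wx": 0, "wy": 0, "wz": 0, "fingers": 1},
    {"x": 490, "y": -215, "z": -75, "wx": 0, "wy": 0, "wz": 0.02, "fingers": 1},
  ],
)

```text
time_s: 1.4
tcp_pos: [0.5937, -0.2783, 0.3061]
orientation: [-3.141, 0.0, 0.264]
ft_force: [1.2, -0.4, 0.5]
grip_width: 0.0853
```

Request:
apply_moves(
  deltas=[
    {"x": 5, "y": 0, "z": 0, "wx": 0, "wy": 0, "wz": 0, "fingers": 1},
    {"x": 5, "y": 0, "z": 0, "wx": 0, "wy": 0, "wz": 0, "fingers": 1},
    {"x": 5, "y": 0, "z": 0, "wx": 0, "wy": 0, "wz": 0, "fingers": 1},
  ],
)

```text
time_s: 1.7
tcp_pos: [0.5962, -0.28, 0.3058]
orientation: [3.141, 0.002, 0.263]
ft_force: [0.8, -0.6, 0.7]
grip_width: 0.0857
```

```bash
python3 - <<'E'
from h import *
s=observe();print(s["time_s"],s["tcp_pos"],s["orientation"],s["q"],s["ft_force"])
for n in("wrist",):
    f=grab_frame(n);save(f,n+"2.png");np.savez(n+"2.npz",**f)
    vv,uu=np.mgrid[0:420,0:560];w=world(f,uu.ravel(),vv.ravel())
    near=np.hypot(w[:,0]-.603,w[:,1]+.27)<.05
    p=w[near&(w[:,2]>.205)&(w[:,2]<.225)]
    if len(p)>10:
        e=np.linalg.eigh(np.cov(p[:,:2].T));print(n,len(p),p.mean(0),cv2.minAreaRect(p[:,:2].astype(np.float32)),np.degrees(np.arctan2(*e[1][::-1,1])))
E
```

```text
1.7 [ 0.59621585 -0.27997823  0.30578769] [3.14110289e+00 1.83303786e-03 2.63269062e-01] [ 0.5491675   0.3624829  -0.2273788   1.47517349  0.08421324  1.31461069
 -0.99290705] [ 0.76584715 -0.58954176  0.67968331]
wrist 1914 [ 0.60674212 -0.26941018  0.21619957] ((0.6048327088356018, -0.26959824562072754), (0.05520462989807129, 0.015925459563732147), 14.999200820922852) -164.8458959989129
```

View pics/wrist2.png

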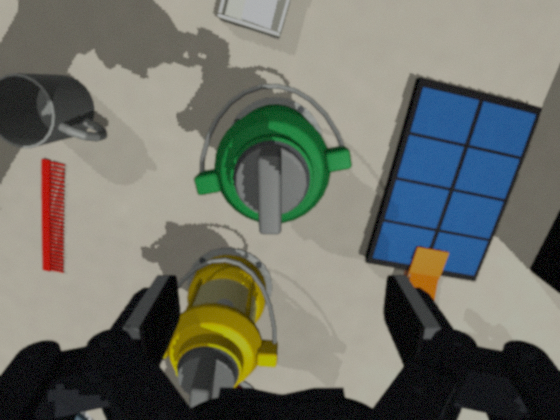

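The wrist view shows B's bar at about (270,190), upright in the picture and so aligned with tool x, with the ears at (207,182) and (340,160). The cap centre comes out at about (0.604, -0.270) at 15°. I need +10 mm in x, -7.5 mm in y and 122 mm down.

Request:
apply_moves(
  deltas=[
    {"x": 10, "y": -7.5, "z": 30, "wx": 0, "wy": 0, "wz": 0, "fingers": 1},
    {"x": 10, "y": -7.5, "z": 60, "wx": 0, "wy": 0, "wz": 0, "fingers": 1},
    {"x": 10, "y": -7.5, "z": 80, "wx": 0, "wy": 0, "wz": 0, "fingers": 1},
    {"x": 10, "y": -7.5, "z": 100, "wx": 0, "wy": 0, "wz": 0, "fingers": 1},
    {"x": 10, "y": -7.5, "z": 115, "wx": 0, "wy": 0, "wz": 0, "fingers": 1},
    {"x": 10, "y": -7.5, "z": 122, "wx": 0, "wy": 0, "wz": 0, "fingers": 1},
    {"x": 10, "y": -7.5, "z": 122, "wx": 0, "wy": 0, "wz": 0, "fingers": 1},
    {"x": 10, "y": -7.5, "z": 122, "wx": 0, "wy": 0, "wz": 0, "fingers": 1},
  ],
)

```text
time_s: 2.55
tcp_pos: [0.6054, -0.2693, 0.1853]
orientation: [3.14, -0.001, 0.264]
ft_force: [-0.7, 0.4, 0.2]
grip_width: 0.0851
```

Request:
apply_moves(
  deltas=[
    {"x": -1, "y": 0, "z": 1, "wx": 0, "wy": 0, "wz": 0, "fingers": 0.5},
    {"x": -1, "y": 0, "z": 1, "wx": 0, "wy": 0, "wz": 0, "fingers": 0.3},
    {"x": -1, "y": 0, "z": 1, "wx": 0, "wy": 0, "wz": 0, "fingers": 0},
    {"x": -1, "y": 0, "z": 1, "wx": 0, "wy": 0, "wz": 0, "fingers": 0},
    {"x": -1, "y": 0, "z": 1, "wx": 0, "wy": 0, "wz": 0, "fingers": 0},
    {"x": -1, "y": 0, "z": 1, "wx": 0, "wy": 0, "wz": 0, "fingers": 0},
    {"x": -1, "y": 0, "z": 1, "wx": 0, "wy": 0, "wz": 0, "fingers": 0},
    {"x": -1, "y": 0, "z": 1, "wx": 0, "wy": 0, "wz": 0, "fingers": 0},
  ],
)

```text
time_s: 3.35
tcp_pos: [0.6043, -0.2693, 0.1837]
orientation: [3.141, -0.001, 0.265]
ft_force: [0.9, -1.1, 1.2]
grip_width: 0.0153
```

The bar is gripped (15 mm opening). Now I'll press 12.5 mm.

Request:
apply_moves(
  deltas=[
    {"x": 0, "y": 0, "z": 4, "wx": 0, "wy": 0, "wz": 0, "fingers": 0},
    {"x": 0, "y": 0, "z": 8, "wx": 0, "wy": 0, "wz": 0, "fingers": 0},
    {"x": 0, "y": 0, "z": 11, "wx": 0, "wy": 0, "wz": 0, "fingers": 0},
    {"x": 0, "y": 0, "z": 12.5, "wx": 0, "wy": 0, "wz": 0, "fingers": 0},
    {"x": 0, "y": 0, "z": 12.5, "wx": 0, "wy": 0, "wz": 0, "fingers": 0},
    {"x": 0, "y": 0, "z": 12.5, "wx": 0, "wy": 0, "wz": 0, "fingers": 0},
  ],
)

```text
time_s: 3.95
tcp_pos: [0.6044, -0.2693, 0.1732]
orientation: [3.14, -0.001, 0.264]
ft_force: [-3.4, -0.6, 9.1]
grip_width: 0.0154
```

It has sunk 10.5 mm at 9 N because the arm yields a little. I'll press about 1.7 mm more, then turn.

Request:
apply_moves(
  deltas=[
    {"x": 0, "y": 0, "z": 1.7, "wx": 0, "wy": 0, "wz": 0, "fingers": 0},
    {"x": 0, "y": 0, "z": 1.7, "wx": 0, "wy": 0, "wz": 0, "fingers": 0},
    {"x": 0, "y": 0, "z": 1.7, "wx": 0, "wy": 0, "wz": 0, "fingers": 0},
  ],
)

```text
time_s: 4.25
tcp_pos: [0.6044, -0.2694, 0.1717]
orientation: [3.14, -0.001, 0.264]
ft_force: [-3.1, -0.2, 8.7]
grip_width: 0.0152
```

Request:
apply_moves(
  deltas=[
    {"x": 0, "y": 0, "z": 0, "wx": 0, "wy": 0, "wz": 0.1, "fingers": 0},
    {"x": 0, "y": 0, "z": 0, "wx": 0, "wy": 0, "wz": 0.2, "fingers": 0},
    {"x": 0, "y": 0, "z": 0, "wx": 0, "wy": 0, "wz": 0.3, "fingers": 0},
    {"x": 0, "y": 0, "z": 0, "wx": 0, "wy": 0, "wz": 0.4, "fingers": 0},
    {"x": 0, "y": 0, "z": 0, "wx": 0, "wy": 0, "wz": 0.5, "fingers": 0},
    {"x": 0, "y": 0, "z": 0, "wx": 0, "wy": 0, "wz": 0.5, "fingers": 0},
  ],
)

```text
time_s: 4.85
tcp_pos: [0.6044, -0.2692, 0.1717]
orientation: [3.141, -0.001, -0.237]
ft_force: [-3.5, -0.0, 9.3]
grip_width: 0.0148
```

```bash
python3 -c "
from h import *
s=observe();print(s['torque'],s['ft_force'],s['q'],s['grip_width'])"
```

```text
[0.19902275 0.76037214 0.02624172] [-3.49028955 -0.00947848  9.31010082] [ 0.45640767  0.46255485 -0.13065753  1.61463519  0.0669485   1.06748196
 -1.50099538] 0.014832622476928833
```

It has turned 0.5 rad, past the lug stop, with low torque. I'll continue to the stop.

Request:
apply_moves(
  deltas=[
    {"x": 0, "y": 0, "z": 0, "wx": 0, "wy": 0, "wz": 0.12, "fingers": 0},
    {"x": 0, "y": 0, "z": 0, "wx": 0, "wy": 0, "wz": 0.24, "fingers": 0},
    {"x": 0, "y": 0, "z": 0, "wx": 0, "wy": 0, "wz": 0.36, "fingers": 0},
    {"x": 0, "y": 0, "z": 0, "wx": 0, "wy": 0, "wz": 0.48, "fingers": 0},
    {"x": 0, "y": 0, "z": 0, "wx": 0, "wy": 0, "wz": 0.6, "fingers": 0},
    {"x": 0, "y": 0, "z": 0, "wx": 0, "wy": 0, "wz": 0.7, "fingers": 0},
    {"x": 0, "y": 0, "z": 0, "wx": 0, "wy": 0, "wz": 0.8, "fingers": 0},
    {"x": 0, "y": 0, "z": 0, "wx": 0, "wy": 0, "wz": 0.88, "fingers": 0},
    {"x": 0, "y": 0, "z": 0, "wx": 0, "wy": 0, "wz": 0.96, "fingers": 0},
    {"x": 0, "y": 0, "z": 0, "wx": 0, "wy": 0, "wz": 0.96, "fingers": 0},
  ],
)

```text
time_s: 5.85
tcp_pos: [0.6047, -0.2691, 0.1718]
orientation: [3.141, -0.003, -1.188]
ft_force: [-3.4, -0.1, 8.8]
grip_width: 0.0152
```

```bash
python3 -c "
from h import *
s=observe();print(s['torque'],s['ft_force'],s['q'],s['grip_width'])
f=grab_frame('top')
save(f,'top3.png')
c=f['color'][:,:,::-1]
cv2.imwrite('pics/crop3.png',cv2.resize(c[90:205,300:430],None,fx=4,fy=4,interpolation=cv2.INTER_CUBIC))"
```

```text
[0.00913898 0.73283284 1.65711787] [-3.39764409 -0.05647765  8.79226996] [ 0.3165706   0.45726355  0.05018112  1.62221567 -0.02242618  1.06108138
 -2.38612932] 0.015237949145086577
```

The torque rose to 1.7 N m, so it's at the stop. I'll ease back slightly, open and lift.

Request:
apply_moves(
  deltas=[
    {"x": 0, "y": 0, "z": 0, "wx": 0, "wy": 0, "wz": -0.03, "fingers": 0},
    {"x": 0, "y": 0, "z": -1, "wx": 0, "wy": 0, "wz": -0.03, "fingers": 0},
    {"x": 0, "y": 0, "z": -1, "wx": 0, "wy": 0, "wz": -0.03, "fingers": 0.6},
    {"x": 0, "y": 0, "z": -1, "wx": 0, "wy": 0, "wz": -0.03, "fingers": 0.6},
    {"x": 0, "y": 0, "z": -1, "wx": 0, "wy": 0, "wz": -0.03, "fingers": 0.6},
    {"x": 0, "y": 0, "z": -1, "wx": 0, "wy": 0, "wz": -0.03, "fingers": 0.6},
    {"x": 0, "y": 0, "z": -1, "wx": 0, "wy": 0, "wz": -0.03, "fingers": 0.6},
  ],
)

```text
time_s: 6.6
tcp_pos: [0.6037, -0.2687, 0.1694]
orientation: [3.141, 0.001, -1.165]
ft_force: [-0.0, 0.0, 0.3]
grip_width: 0.0511
```

Request:
apply_moves(
  deltas=[
    {"x": 0, "y": 0, "z": -15, "wx": 0, "wy": 0, "wz": 0, "fingers": 0.6},
    {"x": 0, "y": 0, "z": -40, "wx": 0, "wy": 0, "wz": 0, "fingers": 0.6},
    {"x": 0, "y": 0, "z": -80, "wx": 0, "wy": 0, "wz": 0, "fingers": 0.6},
    {"x": 0, "y": 0, "z": -120, "wx": 0, "wy": 0, "wz": 0, "fingers": 0.6},
    {"x": 0, "y": 0, "z": -140, "wx": 0, "wy": 0, "wz": 0, "fingers": 0.6},
    {"x": 0, "y": 0, "z": -140, "wx": 0, "wy": 0, "wz": 0, "fingers": 0.6},
    {"x": 0, "y": 0, "z": -140, "wx": 0, "wy": 0, "wz": 0, "fingers": 0.6},
  ],
)

```text
time_s: 7.3
tcp_pos: [0.6042, -0.269, 0.3112]
orientation: [-3.14, -0.001, -1.165]
ft_force: [1.2, 1.0, -0.8]
grip_width: 0.0513
```

```bash
python3 - <<'E'
from h import *
s=observe();print(s["time_s"],s["tcp_pos"],s["orientation"],s["ft_force"],s["joint_velocities"].round(3))
vv,uu=np.mgrid[0:420,0:560]
for n in("wrist","top"):
    f=grab_frame(n);save(f,n+"4.png")
    w=world(f,uu.ravel(),vv.ravel())
    for nm,c in dict(B=(.604,-.27),A=(.5336,.2808)).items():
        near=np.hypot(w[:,0]-c[0],w[:,1]-c[1])<.05
        p=w[near&(w[:,2]>.198)&(w[:,2]<.225)]
        if len(p)>10:
            e=np.linalg.eigh(np.cov(p[:,:2].T));print(n,nm,len(p),p.mean(0),np.median(p[:,2]),np.degrees(np.arctan2(*e[1][::-1,1])))
E
```

```text
7.3 [ 0.60422594 -0.26899884  0.31120639] [-3.14028575e+00 -1.14777422e-03 -1.16529415e+00] [ 1.16602563  1.0062381  -0.76028601] [-0.001  0.03  -0.003  0.047 -0.001 -0.002  0.   ]
wrist B 1627 [ 0.60494753 -0.27225198  0.20636431] 0.2065700509391905 115.31866575063125
top B 61 [ 0.5976236  -0.25647493  0.2066631 ] 0.20736672478926246 125.88177587280042
top A 137 [0.53336676 0.28077485 0.20654615] 0.2071512247978498 108.1820222558187
```

View pics/wrist4.png

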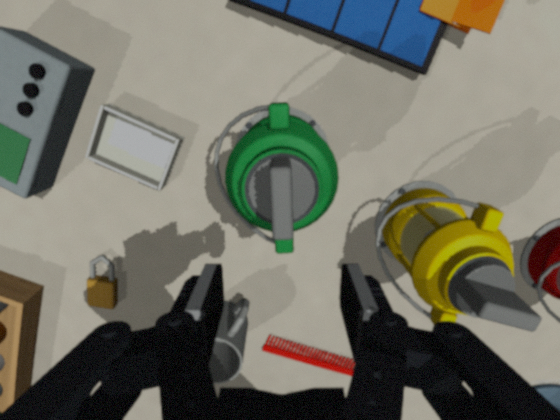

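The wrist view shows B's bar from (278,155) to (283,245), in line with its ears at (279,115) and (285,243). The bar top is at z 0.207, so it's held about 10 mm down. I'll do one sharper angle check before handing in.

```bash
python3 - <<'E'
from h import *
vv,uu=np.mgrid[0:420,0:560];u=uu.ravel();v=vv.ravel()
def ang(p):
    e=np.linalg.eigh(np.cov(p.T));return np.degrees(np.arctan2(*e[1][::-1,1]))%180
f=grab_frame("wrist");w=world(f,u,v);d=np.hypot(w[:,0]-.6045,w[:,1]+.27)
p=w[(d<.04)&(w[:,2]>.2035)&(w[:,2]<.212)]
print("bar",ang(p[:,:2]),cv2.minAreaRect(p[:,:2].astype(np.float32)))
c=f["color"].reshape(-1,3).astype(int)
q=w[(d>.052)&(d<.075)&(c[:,1]>c[:,0]+25)&(c[:,1]>c[:,2]+15)&(w[:,2]>.10)]
print("ears",len(q),ang(q[:,:2]),q.mean(0))
g=dict(np.load("wrist2.npz"));w=world(g,u,v);d=np.hypot(w[:,0]-.6045,w[:,1]+.27)
p=w[(d<.04)&(w[:,2]>.2135)&(w[:,2]<.222)];print("start bar",ang(p[:,:2]),cv2.minAreaRect(p[:,:2].astype(np.float32)))
E
```

```text
bar 115.24428838496203 ((0.60421222448349, -0.27064546942710876), (0.015965450555086136, 0.05515864118933678), 25.355504989624023)
ears 715 115.0261064062047 [ 0.6106708  -0.28735836  0.14379219]
start bar 15.208342636573889 ((0.6046678423881531, -0.26969000697135925), (0.05483904108405113, 0.015834597870707512), 15.000982284545898)
```

```bash
python3 -c "
from h import *
print(job_done())"
```

```text
the job is handed in; nothing more can be done
None
```

I locked the standing-up cap on the right-hand green lantern (at about x 0.604, y -0.270) and handed the job in at about 7.5 s. I gripped its bar, pressed it 12 mm, turned it clockwise until it hit the stop (about 1.7 N m), then let go and lifted clear.

**Last checks:**
- **Cap down:** the bar top dropped from z 0.217 to 0.207, so the cap stays about 10 mm down by itself.
- **Turn:** the bar lies at 115.2° and the ears at 115.0°, so they line up. The camera shows a turn of 80° (1.40 rad), slightly less than the gripper's own 1.45 rad before I eased back. Both are above the required 1.25 rad.
- **Other lantern:** its cap reads within about 0.3 mm and 0.2° of where it started.
- **Robot:** the gripper is about 0.1 m above the cap and touching nothing.

**What failed or disagreed:**
- My first move call was refused because its rows lacked some keys, and it moved nothing.
- The top camera's final angle for the turned cap (126°) disagreed. It caught less than half the bar points it had before, and they sat off-centre, probably because the arm was in the way. I relied on the wrist view instead.

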